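Raise the drill camera on its telescoping mast and hold it up

TASK

Take the head of the telescoping camera mast so that the fingers squeeze its red release button in, pull the head straight up past the first stop (the thin tube fully out) until you feel the firm second stop, and finish while holding it there, gripped and still pulled snugly up against that second stop. Do not wrench it against the stop, and leave the things lying around undisturbed.

Things in the scene. Friction and masses are not known exactly. Their poses are not given: they have to be found in the camera images.
- mast: Fixed upright telescoping camera mast, screwed down: steel foot disc 110 mm across and 12 mm thick, grey outer tube 44 mm across, black collar 58 mm across whose top is 130 mm above the table. Origin: centre of the underside of the foot, on the tube axis. z is the tube axis (up); x points to the side on which the blue camera looks out; y points to the side of the red button. Its place and yaw change from start to start.
- grip (a point): Grip point on the tube axis, mid-height of the mast's black head: 163 mm above the table at the start, rising with the head; axes as mast. Head block 32 mm in x, 50 mm high; its -y face is 18 mm from this point, the red button's face 24 mm on the +y side (18 mm when in): 36 mm wide and centred here once squeezed. Grip from above, closing along y; keep it squeezed firmly.
- button (a point): Middle of the free red button's face, 24 x 24 mm, on the +y side of the head, at the height of the grip point.
- camera (a point): Middle of the blue camera (36 mm in x, 46 mm in y, 44 mm high) with a black lens, carried by the head 51 mm to +x of the grip point; its near side is 33 mm from the grip point. No other thing stands beside or above the head at its height, so it can be pulled straight up.
- release (a joint): How far the red button is pushed in, towards the head's -y face: 0 free, 0.006 m fully in; a spring of about 2.5 N at first and 8 N fully in. Unless it is in by more than about 4.5 mm, a catch keeps the head locked down.
- cam_head (a joint): How far the head with the thin steel tube has been pulled up out of the middle tube: 0 down, 0.065 m at the first stop. The pull takes about 3 to 7 N (mostly weight) and the head sinks again if let go.
- mid_tube (a joint): How far the thicker aluminium middle tube has been pulled up out of the fixed outer tube: 0 down. It rises only after the first stop, when the pull grows by 5 to 9 N to some 10 to 15 N in all. The second stop is hidden and set differently each time, between 0.050 and 0.085 m; it must be felt: there a stiff spring buffer adds about 1.3 N per mm, and it is solid after 8 mm more.
- heat_sink: Loose bystander: round finned aluminium heat sink, 64 mm across, 30 mm high, lying near the mast. Origin: centre of its underside.
- chuck_key: Loose bystander: steel T-shaped drill chuck key, 70 x 75 mm, 16 mm high, lying near the mast. Origin: under the middle of the T bar.
- oil_bottle: Loose bystander: yellow plastic oil bottle with red cap, 60 mm across, 150 mm high. Origin: centre of its underside.
- grease_can: Loose bystander: steel can with green band, 68 mm across, 90 mm high. Origin: centre of its underside.
- screwdriver: Loose bystander: orange-handled screwdriver, 200 mm long, lying.
- carton: Loose bystander: white carton with an orange band, 90 x 130 x 60 mm high. Origin: centre of its underside.
- chip_brush: Loose bystander: wooden-handled chip brush, 200 mm long, lying.

How it is judged:
By the outcome, as a careful person would: the job done as asked, in the order asked, and still so for the second after the job is handed in, while the arm keeps its last pose, push and grip.
It also fails if it takes over 38 s, if anything falls off the work surface, if the arm or the gripper's body presses on something with over 40 N, if the wrist force passes 120 N, or if a joint passes its speed limit or range.

ROBOT

A 6-joint arm with a two-finger parallel gripper is mounted at the origin on the work surface. World frame = base frame: x ahead of the robot, y to its left, z up, the work surface at z = 0. Lengths are in m, angles in degrees, forces in N, time in s.
With the tool pointing down it reaches from about 0.35 to 0.875 m from the base axis. Payload 4.2 kg.
Tool frame: the origin (TCP) lies midway between the tips of the shut fingers; the grasp point (between the pads) lies 19 mm behind it; z points along the fingers, y is the line along which they close (so a half turn about z gives the same grasp; the last joint's range is limited). The gripper opens to 87 mm and grips with 3 to 60 N. Pads are 19 mm wide; open, the fingers measure 117 mm over their backs; the gripper's body (75 mm by 190 mm) begins 51 mm behind the grasp point.
Start: joints at [87.353, 22.042, 0.453, 0, -68.411, -14.817], TCP at [0.188, 0.596, 0.223] pointing down, gripper open.
Joint ranges: [-179.83, 179.83], [-69.29, 118.12], [-61.27, 80.66], [-181.25, 117.63], [-171.15, -9.14], [-177.46, 177.46]. Speed limits (degrees/s): [159.86, 159.86, 180, 180, 180, 180].

INTERFACE

Orientations are given as [roll, pitch, yaw] about the fixed x, y, z axes, in that order (R = Rz(yaw) Ry(pitch) Rx(roll)).
In Python, from workcell import env gives the robot as it stands. The module is installed in compiled form; this text tells all that it offers. Calls block until the motion is done:
- env.goto(position, orientation): joint-space move of the TCP to a pose.
- env.move_straight(position, rotation=None, rate=0.15, force_limit=None): straight line of the TCP; rotation=None keeps the orientation; rate is the mean speed in m/s. With force_limit (N) it stops when the force on the tool has changed by that much, and returns True; else False.
- env.set_joints(angles): joint-space move.
- env.gripper_to(opening, grasp_force=None): opening from 0.0 (shut) to 1.0 (fully open); grasp_force is the grip in N (None keeps the last); returns when the fingers have stopped.
- env.dwell(seconds).
- env.inverse_kinematics(position, orientation): joint angles nearest the present ones, or None.
- env.read_state(): the state.
- env.grab_frame(name): name is "side" or "top" or "wrist"; returns a dict with "image" (400x640x3 uint8, blue, green, red), "fx", "fy", "cx", "cy" (pixels), "position" and "orientation" of the camera in the world. Camera axes: x right, y up, looking along -z (the intrinsics and any distortion apply to the point x, -y, -z); pixel columns grow to the right and rows downward; lengths in m; the calibration is good to about 2 mm. A picture is of the moment at which its call begins. There is no depth.
A pose or a line that the arm cannot do raises env.Unreachable and nothing moves.
- env.close_job(): hands the job in; it is judged then, once.
Trained networks look in a picture, given as the dict that the camera call returned (one of the last four; its "shot" number tells which), for a name from the list of things; names that differ only in an ending like _2 or _b are one class to them, and where a whole thing is asked for, a point or a joint stands for the part that bears it (a point fixed in the world has none). Each returns a list of dicts, best first, with "score" (0 to 1); they miss things now and then, are a little off and sometimes report something else, mostly with a low value. They report only what shows in the picture. A call takes as long as a camera call.
- env.search_frame(picture, thing): "xyz" ([x, y, z] in m, in world coordinates, good to about 4 mm: the middle of the surface that is visible of it).
- env.trace(picture, thing): "mask" (400x640 bool, what is visible of it).
The state is a dict: "clock": time; "joint_positions": joint angles; "qvel": joint speeds; "joint_torque": joint torques, N m; "position": TCP position; "tool_rot": TCP orientation; "force": force on the tool from outside, world axes, zero at the start; "wrist_torque": the same for the moment, N m; "opening": opening from 0.0 (shut) to 1.0 (fully open); "finger_force": force on a finger pad.
Only numpy, scipy, OpenCV 4.12 (cv2) and the standard library are available. Lean on these libraries where they do the work, as an engineer would, in place of code of your own. Each camera call takes 0.05 s, during which the arm holds its last target. There are 200 camera calls.

## Working session

There is one attempt and no reset: what is moved stays moved. The work goes in short steps, each a Python script; the robot and the scene stay as the last script left them, time stands still between calls to the robot, and variables do not carry over. Pictures are saved under pics/ and viewed, at most 10 in all, crops included, and the job is handed in when it is done.

```bash
mkdir -p pics; python3 - <<'E'
from workcell import env
import cv2,numpy as np
np.set_printoptions(precision=4,suppress=True)
s=env.read_state();print(s)
ims=[]
for n in("side","top"):
    p=env.grab_frame(n);ims.append(p["image"])
    print(n,{k:v for k,v in p.items() if k!="image"})
    for t in("mast","grip","button","camera"):
        print(t,[(np.round(d["xyz"],4),round(d["score"],2)) for d in env.search_frame(p,t)[:2]])
        m=env.trace(p,t)
        if m: 
            ys,xs=np.nonzero(m[0]["mask"]);print("  px",xs.mean(),ys.mean(),xs.min(),xs.max(),ys.min(),ys.max(),len(xs))
    cv2.imwrite(f"pics/{n}0.png",p["image"])
E
```

```text
{'clock': 0.0, 'joint_positions': array([ 87.3518,  22.0904,   0.3786,  -0.0297, -68.4105, -14.8173]), 'qvel': array([ 0.0367, -0.0948, -0.0481, -0.0428, -0.0548, -0.0678]), 'joint_torque': array([  0.0009, -39.0672,  18.7402,   4.2197,   0.0109,  -0.0002]), 'position': array([0.1874, 0.5956, 0.2215]), 'tool_rot': array([179.8748,  -0.0046, -17.4765]), 'force': array([-0.9453,  0.6407, -0.2424]), 'wrist_torque': array([-0.0204, -0.0329, -0.0295]), 'finger_force': 0.0, 'opening': 1.0019526651726165}
side {'fx': 418.760328048611, 'fy': 418.760328048611, 'cx': 323.2930979338921, 'cy': 198.93792575503304, 'position': array([ 0.3132, -0.6139,  0.8821]), 'orientation': array([ 40.2407,   0.3594, -19.9853]), 'shot': 1}
mast [(array([0.492 , 0.0979, 0.1005]), 0.78)]
  px 297.85408921933083 178.11384758364312 277 322 136 216 2152
grip [(array([0.5205, 0.1079, 0.177 ]), 0.96)]
  px 301.8119760479042 152.7389221556886 283 321 136 171 835
button []
camera [(array([0.5206, 0.1088, 0.1791]), 0.82)]
  px 301.5905118601748 152.73533083645444 283 320 137 170 801
top {'fx': 372.7376192149639, 'fy': 372.7376192149639, 'cx': 322.61934266781486, 'cy': 200.46923622345452, 'position': array([0.3464, 0.022 , 1.0443]), 'orientation': array([ 10.6778,  -1.0921, -89.0514]), 'shot': 2}
mast [(array([0.489 , 0.1133, 0.1274]), 0.82)]
  px 280.6714108910891 209.58415841584159 262 303 175 237 1616
grip [(array([0.3606, 0.395 , 0.0962]), 0.74), (array([0.5226, 0.1218, 0.1875]), 0.72)]
  px 274.3937753721245 196.30175913396482 261 288 175 217 739
button []
  px 270.44444444444446 211.03703703703704 269 272 207 215 27
camera [(array([0.5208, 0.118 , 0.1833]), 0.76)]
  px 274.26248216833096 195.7132667617689 261 287 175 217 701
```

```bash
python3 - <<'E'
import cv2,numpy as np
a=cv2.imread("pics/side0.png");b=cv2.imread("pics/top0.png")
c=np.vstack([a[100:250,180:440],b[130:280,150:410]])
cv2.imwrite("pics/v1.png",cv2.resize(c,None,fx=2,fy=2,interpolation=cv2.INTER_CUBIC))
cv2.imwrite("pics/v0.png",b)
E
```

```text
(no output)
```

View pics/v1.png

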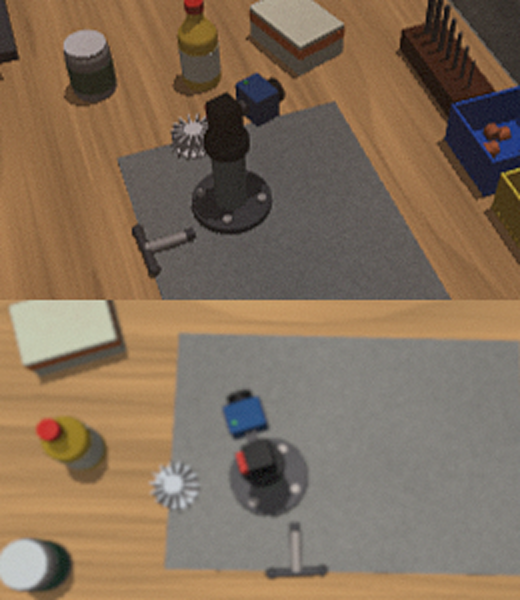

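View pics/v0.png

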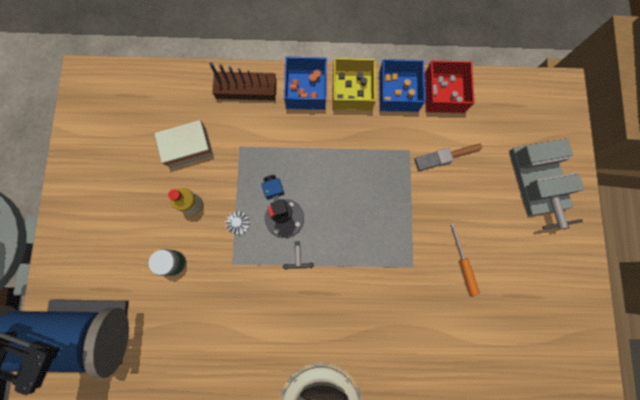

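The side view shows the black head at about (292,152) with the blue camera at (310,148). In the top view the head is at about (280,211), the red button on its left at (270,211), and the blue camera at (272,187). I'll segment the blue and red areas, back-project them, and fit the mast pose.

```bash
cat >h.py <<'E'
from workcell import env
import cv2,numpy as np
from scipy.spatial.transform import Rotation as R
np.set_printoptions(precision=4,suppress=True)
def ray(p,u,v):
    d=R.from_euler('xyz',p["orientation"],degrees=True).apply([(u-p["cx"])/p["fx"],-(v-p["cy"])/p["fy"],-1]);return np.array(p["position"]),d
def onz(p,u,v,z):
    o,d=ray(p,u,v);return o+d*(z-o[2])/d[2]
def proj(p,X):
    c=R.from_euler('xyz',p["orientation"],degrees=True).inv().apply(np.atleast_2d(X)-p["position"])
    return np.c_[p["cx"]+p["fx"]*c[:,0]/-c[:,2],p["cy"]-p["fy"]*c[:,1]/-c[:,2]]
def blob(im,kind,box):
    x0,x1,y0,y1=box;h=cv2.cvtColor(im,cv2.COLOR_BGR2HSV).astype(int)
    H,S,V=h[...,0],h[...,1],h[...,2]
    m=((H>100)&(H<130)&(S>110)&(V>40)) if kind=="blue" else (((H<6)|(H>172))&(S>140)&(V>60))
    z=np.zeros_like(m);z[y0:y1,x0:x1]=1;m=m&z
    n,l,st,ce=cv2.connectedComponentsWithStats(m.astype(np.uint8))
    if n<2:return None
    i=1+np.argmax(st[1:,4]);return l==i,ce[i],st[i]
E
python3 - <<'E'
from h import *
p=env.grab_frame("top")
for k in("blue","red"):
    b=blob(p["image"],k,(255,295,170,230));print(k,b[1],b[2])
    z=.182 if k=="blue" else .17
    print(onz(p,*b[1],z))
print("head top",onz(p,280,208,.188), "foot",onz(p,284.5,218,.012))
q=env.grab_frame("side")
b=blob(q["image"],"blue",(270,330,130,180));print(b[1],b[2],onz(q,*b[1],.17))
w=env.grab_frame("wrist");print({k:v for k,v in w.items() if k!="image"})
E
```

```text
blue [272.223  187.3345] [262 178  21  20 278]
[0.5385 0.1279 0.182 ]
red [270.8158 211.3684] [269 206   5  11  38]
[0.4828 0.1303 0.17  ]
head top [0.4883 0.1071 0.188 ] foot [0.4895 0.111  0.012 ]
[308.0833 143.7879] [298 137  20  14 132] [0.5412 0.1375 0.17  ]
{'fx': 323.5259759813022, 'fy': 323.5259759813022, 'cx': 322.58845395509314, 'cy': 201.5717771419515, 'position': array([0.2587, 0.5733, 0.3848]), 'orientation': array([ -15.5702,   -0.029 , -107.4719]), 'shot': 5}
```

```bash
python3 - <<'E'
from h import *
env.goto([.488,.109,.28],[180,0,-162])
s=env.read_state();print(s["clock"],s["position"],s["tool_rot"],s["joint_positions"],s["force"])
w=env.grab_frame("wrist");im=w["image"]
print({k:v for k,v in w.items() if k!="image"})
for k in("blue","red"):
    b=blob(im,k,(0,640,0,400))
    if b: print(k,b[1],b[2],onz(w,*b[1],.187 if k=="blue" else .175))
for t in("grip","button","camera"):print(t,[(d["xyz"],d["score"]) for d in env.search_frame(w,t)[:1]])
cv2.imwrite("pics/w1.png",im)
E
```

```text
3.1167 [0.488  0.1095 0.2799] [ 179.995    -0.0034 -161.9416] [  31.2786    7.5372  -11.0211   -0.006   -71.4438 -103.2184] [ 0.5776  0.9595 -0.5432]
{'fx': 323.5259759813022, 'fy': 323.5259759813022, 'cx': 322.58845395509314, 'cy': 201.5717771419515, 'position': array([0.4193, 0.0859, 0.4421]), 'orientation': array([-15.5732,   0.029 , 108.0525]), 'shot': 6}
blue [323.1346 249.6189] [ 298  229   52   39 1716] [0.5273 0.1214 0.187 ]
red [345.3469 199.5625] [340 184  11  32 320] [0.4824 0.1268 0.175 ]
grip [([0.5106, 0.114, 0.1836], 0.74)]
button [([0.4807, 0.1288, 0.1738], 0.62)]
camera [([0.5053, 0.1208, 0.1849], 0.62)]
```

View pics/w1.png

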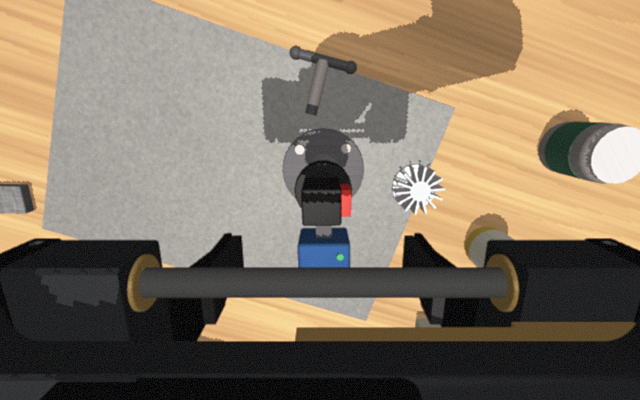

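The wrist view shows the head's top face squared up, with columns 303–341 and its lower edge at row 226. The red button is at (345,200) and the blue camera at (323,250). Yaw is about 18°, and nothing obstructs the fingers. Next I'll refine the pose from these edges.

```bash
python3 - <<'E'
from h import *
w=env.grab_frame("wrist");im=w["image"]
c=cv2.resize(im[160:280,270:390],None,fx=5,fy=5,interpolation=cv2.INTER_CUBIC);c=cv2.convertScaleAbs(c,alpha=2.2,beta=15);cv2.imwrite("pics/w2.png",c)
ps=blob(im,"blue",(0,640,0,400))[0]
e=R.from_euler('z',-18,degrees=True)
for n,u,v,z in(("L",303,210,.188),("R",341,210,.188),("near+x",322,226,.188),("red",345.3,199.6,.175),("blueL",298.5,240,.185),("blueR",349.5,240,.185),("blue-x",324,229,.185)):
    X=onz(w,u,v,z);print(n,X,e.apply(X-[.488,.109,0]))
m=blob(im,"blue",(0,640,0,400))[0]
print([(y,np.nonzero(m[y])[0][[0,-1]]) for y in range(230,266,5)])
E
```

```text
L [0.4984 0.0946 0.188 ] [ 0.0055 -0.0169  0.188 ]
R [0.4888 0.1243 0.188 ] [0.0054 0.0143 0.188 ]
near+x [0.5068 0.1138 0.188 ] [ 0.0194 -0.0013  0.188 ]
red [0.4824 0.1267 0.175 ] [0.0001 0.0186 0.175 ]
blueL [0.5261 0.0989 0.185 ] [ 0.0332 -0.0214  0.185 ]
blueR [0.5126 0.1403 0.185 ] [0.0331 0.0222 0.185 ]
blue-x [0.5099 0.1165 0.185 ] [0.0232 0.0004 0.185 ]
[(230, array([302, 345])), (235, array([301, 346])), (240, array([300, 347])), (245, array([299, 348])), (250, array([298, 349])), (255, array([299, 349])), (260, array([299, 348])), (265, array([299, 348]))]
```

View pics/w2.png

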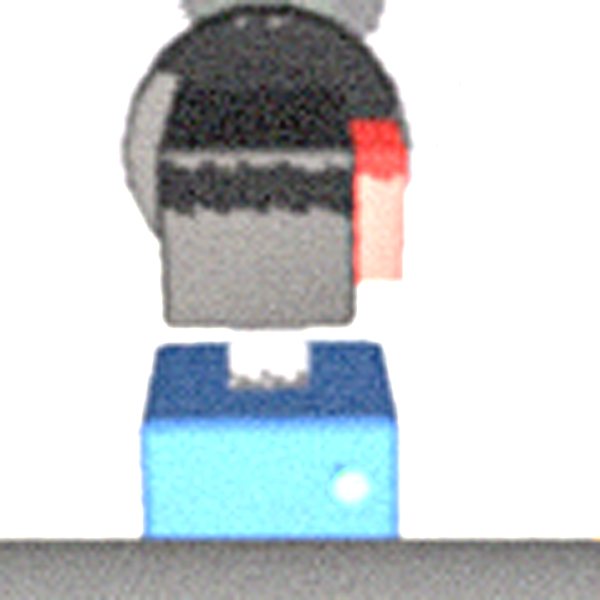

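```bash
python3 - <<'E'
from h import *
x,y=.4903,.1098
env.move_straight([x,y,.28],rate=.1)
print(env.move_straight([x,y,.144],rate=.09,force_limit=12))
s=env.read_state();print(s["clock"],s["position"],s["force"])
env.gripper_to(0.0,grasp_force=45)
s=env.read_state();print(s["clock"],s["position"],s["force"],s["wrist_torque"],s["opening"]*87,s["finger_force"])
print(R.from_euler('z',-18,degrees=True).apply(s["force"]))
E
```

```text
False
5.275 [0.4906 0.11   0.1445] [ 0.0094 -0.5771  0.025 ]
6.2167 [0.4906 0.1094 0.1441] [ 2.3411 -3.3417 -0.0136] [ 0.0067 -0.3318  0.3209] 33.38368586576656 44.99976407223585
[ 1.1939 -3.9016 -0.0136]
```

```bash
python3 - <<'E'
from h import *
x,y=.4903,.1096
def st(t):
    s=env.read_state();print(t,round(s["clock"],2),s["position"],s["force"],round(s["opening"]*87,1),round(s["finger_force"],1))
print(env.move_straight([x,y,.152],rate=.03,force_limit=14));st("a")
E
```

```text
False
a 6.63 [0.4905 0.1094 0.152 ] [ 3.8244 -4.1767 -2.4763] 33.1 45.0
```

```bash
python3 - <<'E'
from h import *
x,y=.4900,.1096
def st(t):
    s=env.read_state();print(t,round(s["clock"],2),s["position"],s["force"],round(s["opening"]*87,1),round(s["finger_force"],1));return s
print(env.move_straight([x,y,.200],rate=.06,force_limit=15));st("a")
for z in np.arange(.204,.2551,.004):
    env.move_straight([x,y,z],rate=.04,force_limit=8);s=st(round(z,3))
    if s["force"][2]<-20:break
q=env.grab_frame("side")
cv2.imwrite("pics/s2.png",cv2.resize(q["image"][60:260,200:440],None,fx=3,fy=3,interpolation=cv2.INTER_CUBIC))
E
```

```text
False
a 7.58 [0.4905 0.1095 0.2001] [ 4.401  -3.9055 -2.6864] 33.2 45.0
0.204 7.83 [0.4904 0.1095 0.2041] [ 4.3035 -4.5452 -2.3796] 32.8 45.0
0.208 8.08 [0.4904 0.1095 0.2081] [ 3.6515 -3.3043 -2.2787] 33.0 45.0
0.212 8.33 [0.4903 0.1094 0.2114] [ 5.2075 -3.6326 -4.9242] 33.1 45.0
0.216 8.58 [0.4903 0.1095 0.2151] [ 6.5172 -4.3469 -5.8299] 33.0 45.0
0.22 8.83 [0.4903 0.1095 0.219 ] [ 5.0609 -3.9326 -6.6391] 33.0 45.0
0.224 9.08 [0.4903 0.1095 0.2229] [ 6.0706 -4.2833 -7.8095] 32.8 45.0
0.228 9.33 [0.4903 0.1094 0.2269] [ 6.0851 -3.6758 -6.5576] 33.2 45.0
0.232 9.58 [0.4903 0.1094 0.2309] [ 6.3206 -3.7299 -7.2704] 32.7 45.0
0.236 9.83 [0.4903 0.1095 0.2349] [ 5.4461 -4.1468 -7.8834] 32.9 45.0
0.24 10.08 [0.4903 0.1095 0.2388] [ 6.4126 -4.6876 -7.6083] 32.8 45.0
0.244 10.33 [0.4903 0.1095 0.2428] [ 6.5655 -5.3042 -7.6951] 32.9 45.0
0.248 10.58 [0.4903 0.1095 0.2468] [ 6.7046 -3.9335 -7.1055] 33.0 45.0
0.252 10.83 [0.4903 0.1095 0.2507] [ 5.5896 -4.0085 -7.3244] 32.8 45.0
```

View pics/s2.png

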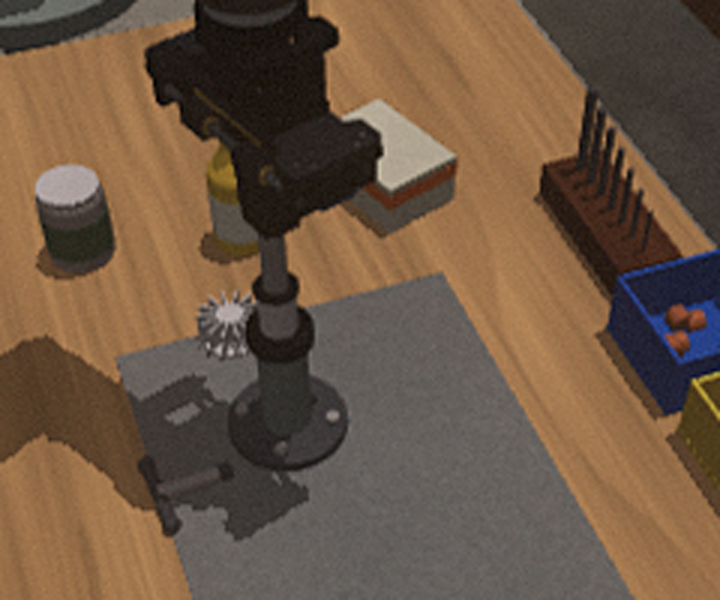

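The thin tube is fully out with its collar at (275,287) in the crop, and the middle tube is rising. The bystanders are untouched. I'll continue in small steps until I feel the buffer.

```bash
python3 - <<'E'
from h import *
x,y=.4898,.1096
for z in np.arange(.254,.304,.002):
    env.move_straight([x,y,z],rate=.03)
    f=[];
    for _ in range(3):
        s=env.read_state();f.append(s["force"][2]);env.dwell(.03)
    print(round(z,3),round(s["clock"],2),s["position"],round(np.mean(f),2),round(s["opening"]*87,1))
    if np.mean(f)<-12.5 or s["clock"]>30:break
env.dwell(.6);s=env.read_state();print(s["clock"],s["position"],s["force"],s["finger_force"])
E
```

```text
0.254 11.2 [0.4902 0.1095 0.2525] -8.24 32.7
0.256 11.55 [0.4902 0.1095 0.2544] -9.21 33.1
0.258 11.9 [0.4903 0.1095 0.2564] -8.53 33.3
0.26 12.25 [0.4902 0.1094 0.2583] -9.28 33.1
0.262 12.6 [0.4902 0.1095 0.2603] -9.04 33.0
0.264 12.95 [0.4902 0.1095 0.2623] -8.98 32.8
0.266 13.3 [0.4902 0.1095 0.2643] -9.6 32.9
0.268 13.65 [0.4902 0.1095 0.2663] -9.4 33.1
0.27 14.0 [0.4902 0.1095 0.2683] -8.45 32.9
0.272 14.35 [0.4902 0.1095 0.2703] -8.95 32.8
0.274 14.7 [0.4902 0.1095 0.2719] -10.16 32.9
0.276 15.05 [0.4902 0.1095 0.2734] -11.56 33.0
0.278 15.4 [0.4901 0.1095 0.2749] -14.19 32.9
16.0333 [0.4901 0.1095 0.2749] [  9.4762  -5.0752 -14.5256] 45.02636415886286
```

```bash
python3 - <<'E'
from h import *
env.move_straight([.4905,.1094,.2792],rate=.02);env.dwell(.8)
for i in range(3):
    s=env.read_state();print(s["clock"],s["position"],s["force"],s["opening"]*87,s["finger_force"]);env.dwell(.3)
q=env.grab_frame("side")
cv2.imwrite("pics/s3.png",cv2.resize(q["image"][60:260,200:440],None,fx=3,fy=3,interpolation=cv2.INTER_CUBIC))
E
```

```text
17.0833 [0.4902 0.1094 0.2754] [  7.2883  -3.9052 -15.734 ] 32.8519000986345 45.016423035485786
17.3833 [0.4902 0.1094 0.2754] [  7.5631  -3.1319 -15.6062] 33.15708795834087 45.01630230923183
17.6833 [0.4902 0.1095 0.2754] [  8.8214  -4.9315 -14.5407] 33.12586925002766 45.01637034605665
```

View pics/s3.png

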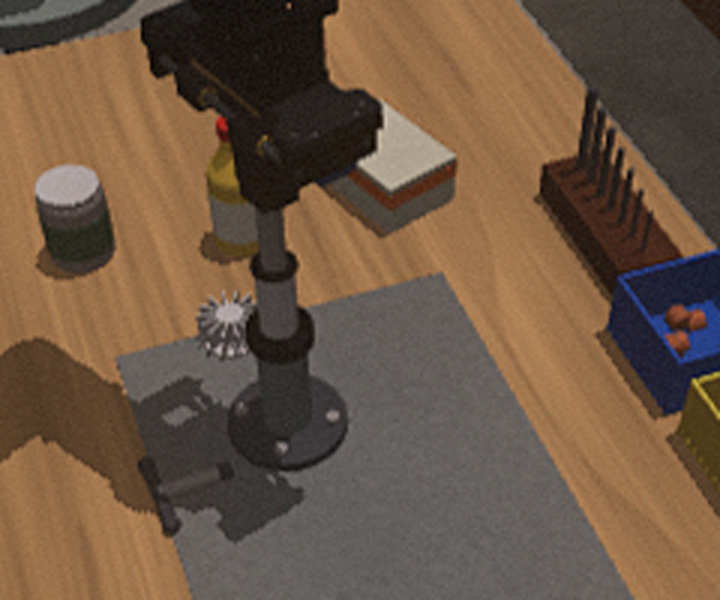

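The middle tube's ring has moved up to (275,263), the head is still gripped, and all bystanders are in place. The force is steady at about 6 N above the sliding pull, which is roughly 4 mm into the buffer.

```bash
python3 -c "
from workcell import env
print(env.close_job())"
```

```text
the job is handed in; nothing more can be done
None
```

The job is handed in at about 18 s of the 38 s allowed: the head is gripped at 45 N with the button squeezed in, and held about 4 mm into the second stop's buffer, roughly 6 N above the sliding pull; no bystander in view had moved.

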